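# Clamp a board in the jig with the click-stop knob

## Robot

A 6-joint arm with a two-finger parallel gripper is mounted at the origin on a cart in front of the work surface, level with it; the furniture and walls round the work are solid. World frame = base frame: x ahead of the robot, y to its left, z up, the work surface at z = 0. Lengths are in mm, angles in rad, forces in N, time in s.
With the tool pointing down it reaches from about 350 to 725 mm from the base axis. Payload 4.3 kg.
Tool frame: the origin (TCP) lies midway between the tips of the shut fingers; the grasp point (between the pads) lies 19 mm behind it; z points along the fingers, y is the line along which they close (so a half turn about z gives the same grasp; the last joint's range is limited). The gripper opens to 85 mm and grips with 20 to 120 N. Pads are 22 mm wide; open, the fingers measure 114 mm over their backs; the gripper's body (76 mm by 85 mm) begins 54 mm behind the grasp point. The pads swing forward as they close: fully open they stand 13 mm farther back than shut.
Start: joints at [-1.256, 0.377, 0.081, 1.274, 0, 1.46], TCP at [236.995, -523.928, 231.329] pointing down, gripper open.
Joint ranges: [-2.72, 2.72], [-0.84, 1.66], [-1.02, 1.22], [-1.77, 2.12], [-1.37, 1.28], [-3.14, 3.14]. Speed limits (rad/s): [2.57, 2.57, 3.14, 3.14, 3.14, 3.14].

## Interface

Orientations are given as a unit quaternion [x, y, z, w].
In Python, from station import robot, eyes gives the robot as it stands. Calls block until the motion is done:
- robot.move_to(position, orientation): joint-space move of the TCP to a pose.
- robot.line_to(position, rot=None, rate=150, guard=None): straight line of the TCP; rot=None keeps the orientation; rate is the mean speed in mm/s. With guard (N) it stops when the force on the tool has changed by that much, and returns True; else False.
- robot.goto_joints(angles): joint-space move.
- robot.gripper_to(opening, force=None): finger opening in mm; force is the grip in N (None keeps the last); returns when the fingers have stopped.
- robot.wait(seconds).
- robot.solve_ik(position, orientation): joint angles nearest the present ones, or None.
- robot.observe(): the state.
- eyes.camera(name): name is "scene" or "top"; returns (picture, depth): 384x512x3 uint8, red, green, blue; 384x512 float32, mm along the optical axis (not along the pixel's ray), 0 where there is no reading.
- eyes.get_calibration(name): a dict with "camera_matrix" (3x3 intrinsics, pixels), "rvec" (rotation vector, rad) and "tvec" (3), from world to camera coordinates, as OpenCV has them. Camera axes: x right, y down, z forward; pixel columns grow to the right and rows downward; lengths in mm; the calibration is good to about 2 mm. A picture is of the moment at which its call begins. get_calibration takes no time and is no camera call.
A pose or a line that the arm cannot do raises robot.Unreachable and nothing moves.
- robot.close_job(): hands the job in; it is judged then, once.
The state is a dict: "time": time; "joint_positions": joint angles; "qvel": joint speeds; "joint_efforts": joint torques, N m; "tcp_pos": TCP position; "orientation": TCP orientation; "contact_force": force on the tool from outside, world axes, zero at the start; "ft_torque": the same for the moment, N m; "width": finger opening in mm; "finger_force": force on a finger pad.
Only numpy, scipy, OpenCV 4.12 (cv2) and the standard library are available. Lean on these libraries where they do the work, as an engineer would, in place of code of your own. Each camera call takes 0.05 s, during which the arm holds its last target. There are 200 camera calls.

## Task

Slide the small board along its guide until it sits fully home against the end stop of the jig, pushing gently. Then turn the black knob clockwise (seen from above) to clamp the board until the knob's clutch slips with a click, stop at that first click (a second would bruise the wood), and let go, leaving the board clamped at home and the things around undisturbed.

Things in the scene. Friction and masses are not known exactly. Their poses are not given: they have to be found in the camera images.
- jig: metal hold-down jig fixed to the bench, plate 120 x 215 x 12 mm (local y -135 to +80), origin on the bench top. The board's guide runs along local y between two 10 mm high fences 41 mm apart (y -35 to +55) to a 16 mm high end stop with its face at y +55. A dark bridge, 98 mm along x, 30 mm along y, top 78 mm above the bench, crosses the guide at y +25 and carries the knob
- home (a point): point fixed to the jig, with the jig's axes: where the centre of the board is when it is fully home (board end on the stop face), 21.5 mm above the bench; the board slides home along +y
- board_centre (a point): centre of the softwood board, 38 x 110 x 19 mm (x, y, z here); it lies loose on the jig's plate between the fences, long side along the guide, 25 to 50 mm short of home; its rear end, 55 mm from the centre towards -y, sticks out of the fences and can be pushed
- knob_grip (a point): centre of the black knob's grip bar (44 mm along this point's x, 14 mm thick along y, 30 mm high), on the upright turning axis, 107 mm above the bench; the 44 mm round ring below has its top 15 mm under this point. The bar is sprung (1.5 N m a radian) against the ring, which turns freely at about 0.18 N m and stays where it is left, so the knob can be re-gripped; 45 N of grip is enough
- foot: steel stem of the press foot under the bridge, 12 mm wide, on the knob's axis, origin at its lower end; lowered 6.0 mm by each radian that the ring turns clockwise. Below it sits a 20 mm wide, springy black pad, screwed in by an amount that differs each time and is not in these poses, so it meets the home board after about 0.25 to 2.1 rad of turning
- screwdriver: bystander: screwdriver with an orange handle, 160 mm long; origin at its middle on the bench
- clutch (a point): point fixed to the jig on the knob's axis, on top of the bridge. After the foot meets the board, the torque climbs over about 0.8 rad to about 0.3 N m, where the clutch in the knob slips: the torque falls by about 0.13 N m within some 0.15 rad (the click), then climbs again to the next click about 0.5 rad on. The first click squeezes with about 20 N, the second with about 26 N
- tape_measure: bystander: yellow tape measure, 34 x 83 x 64 mm; origin at the middle of its underside
- scrap: bystander: flat scrap of wood, 40 x 60 x 12 mm; origin at the middle of its underside
There are look-alikes about, which are no part of the job. Of the things shaped like the jig, the metal one is meant.

How it is judged:
By the outcome, as a careful person would: the job done as asked, in the order asked, and still so for the second after the job is handed in, with the robot touching nothing.
It also fails if it takes over 72 s, if anything falls off the work surface, if the arm or the gripper's body presses on something with over 40 N, if the wrist force passes 120 N, or if a joint passes its speed limit or range.

## Working session

There is one attempt and no reset: what is moved stays moved. The work goes in short steps, each a Python script; the robot and the scene stay as the last script left them, time stands still between calls to the robot, and variables do not carry over. Pictures are saved under pics/ and viewed, at most 10 in all, crops included, and the job is handed in when it is done.

```bash
ls; mkdir -p pics
python3 - <<'E'
from station import robot, eyes
import cv2,numpy as np
for n in("scene","top"):
    p,d=eyes.camera(n); np.savez(f"pics/{n}0.npz",p=p,d=d)
    cv2.imwrite(f"pics/{n}0.png",cv2.resize(p[:,:,::-1],(800,600),interpolation=cv2.INTER_CUBIC))
    c=eyes.get_calibration(n); print(n,c)
s=robot.observe(); print(s)
E
```

```text
pics
scene {'camera_matrix': array([[421.5273112 ,   0.        , 251.41890243],
       [  0.        , 421.5273112 , 192.06198723],
       [  0.        ,   0.        ,   1.        ]]), 'rvec': array([ 0.96563411, -2.31309743,  1.22344259]), 'tvec': array([ 456.61484811,  258.7967721 , 1151.8616196 ])}
top {'camera_matrix': array([[415.16036957,   0.        , 264.18629435],
       [  0.        , 415.16036957, 186.67047468],
       [  0.        ,   0.        ,   1.        ]]), 'rvec': array([ 2.20728657, -2.15756343,  0.12492362]), 'tvec': array([  78.16379997,  562.38864063, 1354.63742632])}
{'time': 0.1, 'joint_positions': array([-1.25634819e+00,  3.78001459e-01,  7.97505224e-02,  1.27438209e+00,
        1.30848959e-05,  1.46052198e+00]), 'qvel': array([-0.00092144, -0.00066679,  0.0027557 ,  0.00066587,  0.00027029,
        0.0017209 ]), 'joint_efforts': array([ 1.02604372e-03, -4.64693606e+01,  2.70582658e+01,  1.19862542e-02,
       -2.54680867e-05,  3.99249359e-06]), 'tcp_pos': array([ 236.77955932, -523.34260833,  230.44427868]), 'orientation': array([ 9.77535553e-01,  2.10768591e-01, -8.70801615e-05, -9.14233587e-04]), 'contact_force': array([ 0.30897552,  0.11994467, -0.11107066]), 'ft_torque': array([-0.00691665,  0.00399281, -0.00251855]), 'finger_force': 0.0, 'width': 85.51000508748187}
```

View pics/scene0.png

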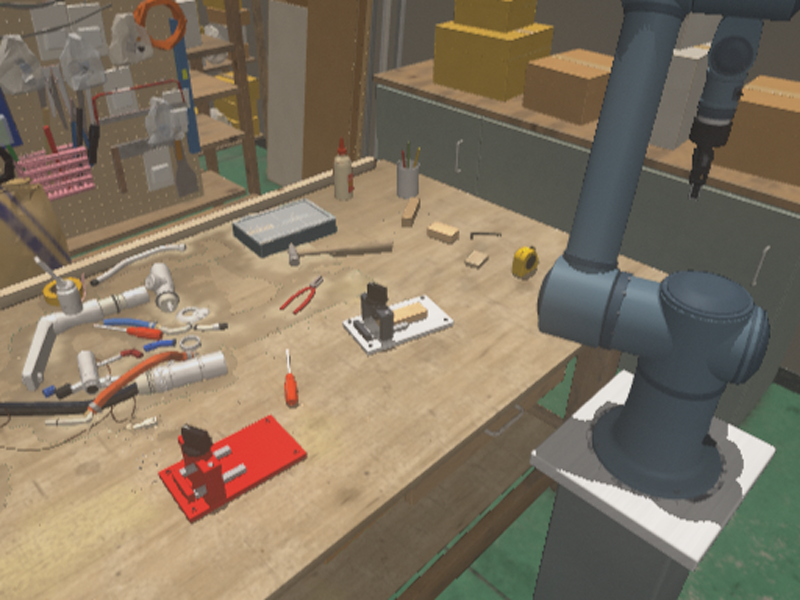

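View pics/top0.png

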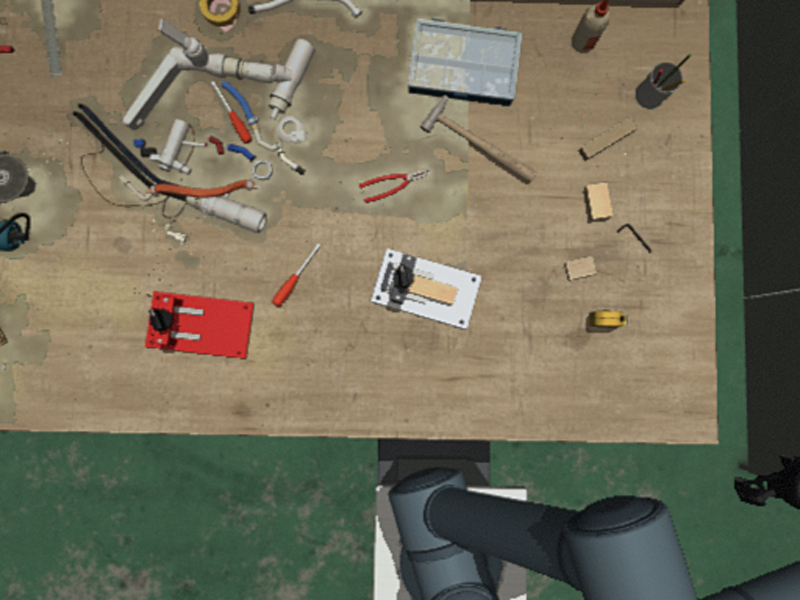

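The metal jig is in the top view near (427,288), with its end stop on the left. The red look-alike is at (200,325), and the screwdriver at (297,275) is to the left of the metal jig. I'll enlarge the metal jig next.

Run:
```python
import cv2,numpy as np
t=np.load("pics/top0.npz")["p"]; s=np.load("pics/scene0.npz")["p"]
a=cv2.resize(t[152:217,230:315,::-1],None,fx=9,fy=9,interpolation=cv2.INTER_CUBIC)
cv2.imwrite("pics/topc.png",a)
b=cv2.resize(s[175:230,215:295,::-1],None,fx=10,fy=10,interpolation=cv2.INTER_CUBIC); cv2.imwrite("pics/scc.png",b)
```

```text
(no output)
```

View pics/topc.png

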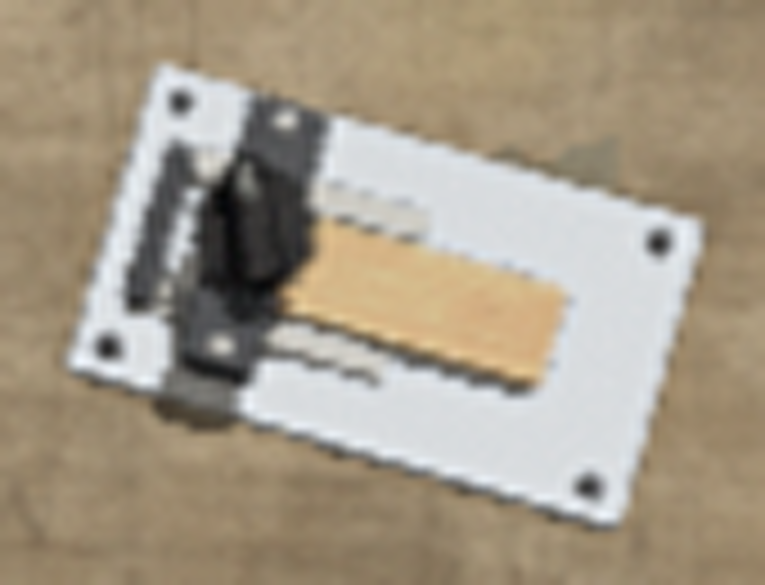

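View pics/scc.png

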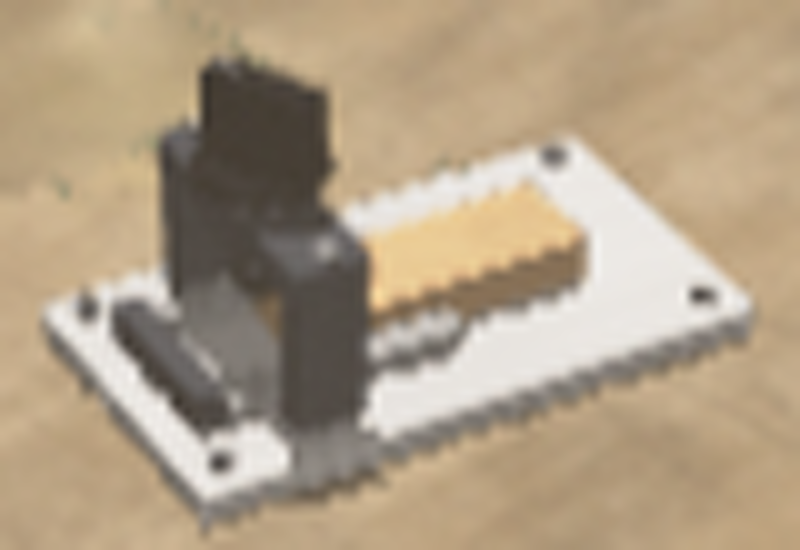

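The crop shows these top-crop pixels:
- **Plate corners:** (163,65), (705,220), (615,527), (72,367)
- **Board rear corners:** (568,292), (535,388)
- **Knob bar:** from about (243,165) to (267,280)

In the scene crop the bar's top edge runs from (205,65) to (328,95).

```bash
cat > h.py <<'E'
from station import robot, eyes
import cv2,numpy as np
from scipy.spatial.transform import Rotation as R
def ray(n,px,z):
    c=eyes.get_calibration(n); M=cv2.Rodrigues(c["rvec"])[0]; t=np.array(c["tvec"]).ravel()
    C=-M.T@t; d=M.T@np.linalg.inv(c["camera_matrix"])@np.r_[px,1.]
    return (C+d*(z-C[2])/d[2])
def pix(n,P):
    c=eyes.get_calibration(n); return cv2.projectPoints(np.float64(P).reshape(-1,3),c["rvec"],c["tvec"],c["camera_matrix"],None)[0][:,0]
T=lambda x,y:((x+.5)/9-.5+230,(y+.5)/9-.5+152)
S=lambda x,y:((x+.5)/10-.5+215,(y+.5)/10-.5+175)
E
python3 - <<'E'
from h import *
np.set_printoptions(precision=1,suppress=True)
loc=np.array([[60,80],[60,-135],[-60,-135],[-60,80]])
def fit(W):
    A=loc-loc.mean(0);B=W-W.mean(0); th=np.arctan2((A[:,0]*B[:,1]-A[:,1]*B[:,0]).sum(),(A*B).sum())
    r=R.from_euler('z',th).as_matrix()[:2,:2]; t=W.mean(0)-r@loc.mean(0); res=W-(loc@r.T+t); return th,t,res,r
Wt=np.array([ray("top",T(*p),12)[:2] for p in [(163,65),(705,220),(615,527),(72,367)]])
Ws=np.array([ray("scene",S(*p),12)[:2] for p in [(42,318),(570,135),(755,310),(205,510)]])
for W in(Wt,Ws):
    th,t,res,r=fit(W); print(th,t,res.ravel())
    print("knob axis",t+r@[0,25])
    for nm,ps,f,n in(("t",[(568,292),(535,388)],T,"top"),("s",[(533,180),(588,240)],S,"scene")):
        print("board rear",nm,[r.T@(ray(n,f(*p),31)[:2]-t) for p in ps])
    for nm,ps,f,n in(("t",[(243,165),(267,280)],T,"top"),("s",[(205,65),(328,95)],S,"scene")):
        w=[ray(n,f(*p),122)[:2] for p in ps]; print("bar",nm,w,np.degrees(np.arctan2(*(w[1]-w[0])[::-1])))
# depth check of knob
d=np.load("pics/top0.npz")["d"]
u,v=pix("top",[*(t+r@[0,25]),122])[0]; print(u,v, ((u-230+.5)*9-.5,(v-152+.5)*9-.5))
c=eyes.get_calibration("top");M=cv2.Rodrigues(c["rvec"])[0]
vv,uu=np.mgrid[152:217,230:315]; D=d[152:217,230:315]
P=np.stack([(uu-c["camera_matrix"][0,2])*D,(vv-c["camera_matrix"][1,2])*D,c["camera_matrix"][0,0]*D],-1)/c["camera_matrix"][0,0]
X=(P-np.ravel(c["tvec"]))@M
m=X[...,2]>112; pts=X[m]; print("high pts",m.sum(),pts.mean(0)); 
(ct,sz,an)=cv2.minAreaRect(pts[:,:2].astype(np.float32)); print(ct,sz,an)
m2=(X[...,2]>118); print(m2.sum(),X[m2].mean(0),cv2.minAreaRect(X[m2][:,:2].astype(np.float32)) if m2.sum()>3 else 0)
E
```

```text
-0.2618915391035594 [577.8  88.6] [-1.5 -1.8  0.6  1.4  0.8  2.5  0.  -2. ]
knob axis [584.3 112.8]
board rear t [array([ 17.3, -90.5]), array([-20.2, -88.5])]
board rear s [array([ 14.9, -90.6]), array([-24.9, -87.9])]
bar t [array([603. , 117.6]), array([563.4, 108.4])] -166.95794642658763
bar s [array([598.5, 123.8]), array([558.4, 107.7])] -158.17791886131147
-0.2460280441874884 [571.3  94. ] [-2.1 -0.7  1.  -2.2  0.7  1.9  0.4  1.1]
knob axis [577.4 118.2]
board rear t [array([ 23.5, -94.3]), array([-14. , -91.8])]
board rear s [array([ 21.1, -94.4]), array([-18.8, -91.1])]
bar t [array([603. , 117.6]), array([563.4, 108.4])] -166.95794642658763
bar s [array([598.5, 123.8]), array([558.4, 107.7])] -158.17791886131147
256.1672674426369 178.09676700312747 (np.float64(239.5054069837321), np.float64(238.8709030281472))
high pts 87 [543.6 114.  459. ]
(518.786865234375, 110.6834487915039) (176.67417907714844, 18.397674560546875) 1.759199857711792
77 [538.1 113.9 503.5] ((518.3588256835938, 110.31858825683594), (176.11508178710938, 15.892791748046875), 0.7146273851394653)
```

```bash
cat >> h.py <<'E'
th=-0.255; t0=np.array([575.5,90.5])
def W(x,y,z): 
    c,s=np.cos(th),np.sin(th); return [t0[0]+c*x-s*y,t0[1]+s*x+c*y,z]
def Q(yaw): return (R.from_euler('z',yaw)*R.from_euler('x',np.pi)).as_quat()
def snap(tag):
    for n in("scene","top"):
        p,d=eyes.camera(n); np.savez(f"pics/{n}_{tag}.npz",p=p,d=d)
E
python3 - <<'E'
from h import *
np.set_printoptions(precision=2,suppress=True)
for yaw in(th+np.pi/2,th-np.pi/2): print("push",yaw,robot.solve_ik(W(0,-122,60),Q(yaw)))
bar=np.radians(18)
for k in np.arange(-8,9):
    y=bar+k*np.pi/8; q=robot.solve_ik([582,114.5,96],Q(y)); print(k,y,q)
d=np.load("pics/top0.npz")["d"];c=eyes.get_calibration("top");M=cv2.Rodrigues(c["rvec"])[0];K=c["camera_matrix"]
vv,uu=np.mgrid[152:217,230:315]; D=d[152:217,230:315]
P=np.stack([(uu-K[0,2])*D/K[0,0],(vv-K[1,2])*D/K[0,0],D],-1)
X=(P-np.ravel(c["tvec"]))@M
for lo,hi in((112,132),(26,36),(70,84)):
    m=(X[...,2]>lo)&(X[...,2]<hi)&(D>0); print(lo,m.sum(),X[m].mean(0),cv2.minAreaRect(X[m][:,:2].astype(np.float32)))
E
```

```text
push 1.3157963267948967 [-0.17  0.43 -0.3   0.84  0.    1.66]
push -1.8257963267948965 [-0.17  0.43 -0.3   0.84  0.   -1.48]
-8 -2.827433388230814 [ 0.09  0.48 -0.11  0.97  0.   -0.23]
-7 -2.4347343065320897 [ 0.09  0.48 -0.11  0.97  0.   -0.62]
-6 -2.0420352248333655 [ 0.09  0.48 -0.11  0.97  0.   -1.01]
-5 -1.6493361431346414 [ 0.09  0.48 -0.11  0.97  0.   -1.4 ]
-4 -1.2566370614359172 [ 0.09  0.48 -0.11  0.97  0.   -1.8 ]
-3 -0.8639379797371931 [ 0.09  0.48 -0.11  0.97  0.   -2.19]
-2 -0.47123889803846897 [ 0.09  0.48 -0.11  0.97  0.   -2.58]
-1 -0.07853981633974483 [ 0.09  0.48 -0.11  0.97  0.   -2.98]
0 0.3141592653589793 [ 0.09  0.48 -0.11  0.97  0.    2.91]
1 0.7068583470577035 [ 0.09  0.48 -0.11  0.97  0.    2.52]
2 1.0995574287564276 [ 0.09  0.48 -0.11  0.97  0.    2.13]
3 1.4922565104551517 [ 0.09  0.48 -0.11  0.97  0.    1.74]
4 1.8849555921538759 [ 0.09  0.48 -0.11  0.97  0.    1.34]
5 2.2776546738526 [ 0.09  0.48 -0.11  0.97  0.    0.95]
6 2.670353755551324 [ 0.09  0.48 -0.11  0.97  0.    0.56]
7 3.0630528372500483 [ 0.09  0.48 -0.11  0.97  0.    0.17]
8 3.4557519189487724 [ 0.09  0.48 -0.11  0.97  0.   -0.23]
112 64 [584.4  112.83 120.96] ((584.7503662109375, 112.77729797363281), (43.862178802490234, 13.407136917114258), 11.998758316040039)
26 366 [570.3   60.15  30.62] ((566.4219360351562, 78.68226623535156), (158.53619384765625, 77.9467544555664), 76.9070816040039)
70 159 [581.15 112.97  77.54] ((584.663330078125, 112.48513793945312), (29.62450408935547, 97.88423919677734), 74.82913208007812)
```

Top-camera depth gives the bar as 43.9 x 13.4 mm at (584.7,112.8), at an angle of 12°. The bridge is centred at (584.7,112.5), and both match the sizes given. Next I push the board.

```bash
sed -i 's/^th=.*/th=-0.263; t0=np.array([578.1,88.5])/' h.py
python3 - <<'E'
from h import *
np.set_printoptions(precision=2,suppress=True)
robot.gripper_to(0,20)
q=Q(th+np.pi/2)
robot.move_to(W(0,-122,150),q); print(robot.observe()["time"])
robot.line_to(W(0,-122,45),rate=150)
print("g",robot.line_to(W(0,-122,19),rate=40,guard=4))
s=robot.observe(); f0=s["contact_force"]; print(s["time"],s["tcp_pos"],f0,s["width"])
g=robot.line_to(W(0,-58,19),rate=18,guard=3)
s=robot.observe(); c,sn=np.cos(th),np.sin(th)
loc=np.array([[c,sn],[-sn,c]])@(s["tcp_pos"][:2]-t0)
print(g,s["time"],s["tcp_pos"],loc,s["contact_force"]-f0)
snap("push")
p=np.load("pics/scene_push.npz")["p"]
cv2.imwrite("pics/sp.png",cv2.resize(p[150:240,200:320,::-1],None,fx=6,fy=6,interpolation=cv2.INTER_CUBIC))
E
```

```text
2.9833
g False
4.6333 [546.47 -29.31  19.01] [ 0.02 -0.68 -0.53] 0.12093570379154558
True 7.375 [560.56  25.36  18.53] [ -0.53 -65.53] [0.32 0.76 0.74]
```

View pics/sp.png

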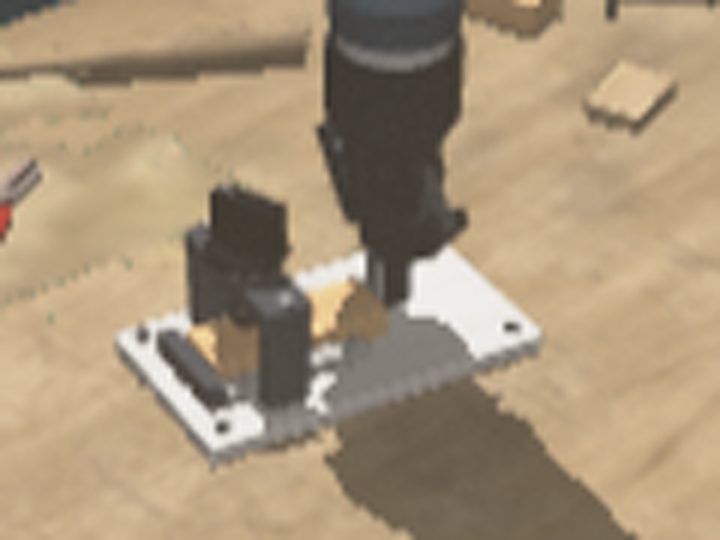

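The view shows the board's front end next to the dark stop (crop about (215,350)) and the fingers behind its rear end. I'll push again slightly harder to confirm it is home.

Run:
```python
from h import *
np.set_printoptions(precision=2,suppress=True)
c,sn=np.cos(th),np.sin(th); L=lambda s:np.array([[c,sn],[-sn,c]])@(s["tcp_pos"][:2]-t0)
f0=robot.observe()["contact_force"]
for k in range(6):
    s=robot.observe(); y=L(s)[1]
    g=robot.line_to(W(0,y+2,19),rate=8,guard=6)
    s=robot.observe(); fl=np.array([[c,sn],[-sn,c]])@s["contact_force"][:2]; print(g,s["time"],L(s),fl)
    if g or abs(fl[1])>6: break
robot.wait(.2); s=robot.observe(); print(L(s),s["contact_force"])
robot.line_to(W(0,-80,19),rate=40); robot.line_to(W(0,-85,150),rate=200)
yaw=0.21+np.pi; P=[584.7,112.8]
robot.gripper_to(85); robot.move_to([*P,175],Q(yaw))
s=robot.observe(); print(s["time"],s["joint_positions"],s["tcp_pos"],s["ft_torque"],s["contact_force"])
```

```text
True 7.8083 [ -1.35 -65.66] [ 0.29 -0.83]
[ -1.99 -65.87] [ 0.14 -0.27  0.38]
11.7417 [ 0.08  0.44  0.03  1.16 -0.   -0.13] [584.64 112.64 174.94] [0.01 0.02 0.04] [0.97 0.36 0.23]
```

Run:
```python
from h import *
np.set_printoptions(precision=2,suppress=True)
snap("pre"); c,sn=np.cos(th),np.sin(th)
for n in("scene","top"):
    d=np.load(f"pics/{n}_pre.npz")["d"].astype(float);k=eyes.get_calibration(n);M=cv2.Rodrigues(k["rvec"])[0];K=k["camera_matrix"]
    vv,uu=np.mgrid[0:384,0:512]
    X=(np.stack([(uu-K[0,2])*d/K[0,0],(vv-K[1,2])*d/K[0,0],d],-1)-np.ravel(k["tvec"]))@M
    l=(X[...,:2]-t0)@np.array([[c,-sn],[sn,c]])
    m=(d>0)&(X[...,2]>27)&(X[...,2]<36)&(abs(l[...,0])<14)&(l[...,1]<-30)&(l[...,1]>-110)
    print(n,m.sum(),np.sort(l[m][:,1])[:8] if m.any() else 0)
yaw=0.21+np.pi; P=[584.7,112.8]
robot.gripper_to(60,20)
print(robot.line_to([*P,97],rate=100,guard=6))
s=robot.observe(); print(s["time"],s["tcp_pos"],s["contact_force"],s["ft_torque"])
ty=R.from_quat(s["orientation"]).apply([0,1,0]); f0=s["contact_force"]
print("tool y",ty)
for w in(36,28,22,18):
    robot.gripper_to(w); s=robot.observe(); f=s["contact_force"]-f0
    print(w,s["width"],s["finger_force"],f, "fy",f@ty,s["ft_torque"],s["time"])
    if abs(f@ty)>2: break
```

```text
scene 21 [-50.46 -50.45 -49.47 -48.94 -47.88 -44.8  -43.29 -42.13]
top 0 0
False
13.15 [585.26 112.84  97.66] [ 0.73 -0.75 -0.17] [-0.02 -0.03  0.06]
tool y [-0.21  0.98 -0.  ]
36 36.09559401912103 0.0 [-0.8   0.88 -0.03] fy 1.0241896113753026 [-0.03  0.02 -0.02] 13.5083
28 28.17449957785575 0.0 [-0.6   0.55 -0.26] fy 0.6623043629550603 [ 0.08 -0.02 -0.  ] 13.7583
22 22.040105778771693 0.0 [-0.87  0.13 -0.28] fy 0.31279781081724306 [-0.   -0.02  0.  ] 13.9917
18 17.88297958701989 0.0 [-0.64  0.33 -0.36] fy 0.461016763068557 [-0.04  0.03  0.01] 14.2083
```

Run:
```python
from h import *
np.set_printoptions(precision=3,suppress=True)
def rd(n=6):
    o=[]
    for _ in range(n): o.append(robot.observe()); robot.wait(.01)
    return o[-1],np.mean([x["contact_force"] for x in o],0),np.mean([x["ft_torque"] for x in o],0),np.std([x["ft_torque"][2] for x in o])
print(rd())
robot.gripper_to(10,25); r=rd(); print(r[0]["width"],r[0]["finger_force"],r[1:],r[0]["tcp_pos"])
robot.gripper_to(10,55); r=rd(); print(r[0]["width"],r[0]["finger_force"],r[1:],r[0]["tcp_pos"],r[0]["joint_positions"],r[0]["time"])
q=r[0]["joint_positions"].copy()
for k in range(3):
    q[5]+=.04; robot.goto_joints(q); r=rd(); print(r[1:],r[0]["joint_positions"][5],r[0]["time"])
```

```text
({'time': 14.25, 'joint_positions': array([ 0.084,  0.488, -0.105,  0.979, -0.   , -0.126]), 'qvel': array([ 0.001,  0.   , -0.   ,  0.   ,  0.   , -0.003]), 'joint_efforts': array([  0.002, -49.563,  24.981,   0.001,  -0.   ,  -0.   ]), 'tcp_pos': array([584.685, 112.802,  96.969]), 'orientation': array([-0.105,  0.994, -0.   , -0.   ]), 'contact_force': array([-0.394, -0.129,  0.408]), 'ft_torque': array([-0.052, -0.024, -0.023]), 'finger_force': 0.0, 'width': 18.208968111006467}, array([-0.045, -0.295, -0.103]), array([-0.028,  0.001, -0.001]), np.float64(0.0190611754550276))
13.565750237688098 27.628261148929596 (array([-1.64 ,  2.417,  1.749]), array([ 0.443,  0.254, -0.043]), np.float64(0.020322143057395485)) [584.549 113.292  97.134]
12.826669984416098 57.783873081207275 (array([-2.246,  3.266,  3.773]), array([ 0.687,  0.452, -0.039]), np.float64(0.014265865495493479)) [584.559 113.273  97.203] [ 0.084  0.487 -0.105  0.979  0.001 -0.126] 14.7833
(array([-1.419,  2.423,  2.922]), array([0.491, 0.346, 0.042]), np.float64(0.02586126376211874)) -0.08689832456311725 15.0833
(array([-1.768,  2.055,  2.422]), array([0.45 , 0.368, 0.1  ]), np.float64(0.010647926854422191)) -0.04725411220662094 15.3833
(array([-1.729,  2.122,  2.947]), array([0.43 , 0.375, 0.153]), np.float64(0.016689061445238535)) -0.00735087780260553 15.6833
```

```bash
cat > turn.py <<'E'
from h import *
import sys
def rd(n=6):
    o=[]
    for _ in range(n): o.append(robot.observe()); robot.wait(.01)
    return o[-1],np.mean([x["contact_force"] for x in o],0),np.mean([x["ft_torque"] for x in o],0)
s=robot.observe(); j=s["joint_positions"][5]; a=R.from_quat(s["orientation"]).apply([1,0,0]); yaw=np.arctan2(a[1],a[0])
xy=np.array([float(sys.argv[1]),float(sys.argv[2])]); step=.04; log=[]; mx=0
while j<3.1 and robot.observe()["time"]<60:
    yaw-=step; q=robot.solve_ik([*xy,97],Q(yaw))
    if q is None or abs(q[5]-j)>.3: print("ik",q,j); break
    robot.goto_joints(q); s,f,m=rd(); j=s["joint_positions"][5]; log.append((s["time"],j,m[2],*f))
    xy+=.06*f[:2]
    mx=max(mx,m[2])
    if np.linalg.norm(f)>25: print("force"); break
    if mx>.25 and m[2]<mx-.06: print("CLICK"); break
for l in log: print("%.1f j %.3f tz %.3f f %.1f %.1f %.1f"%l)
print(xy,robot.observe()["width"])
E
python3 turn.py 584.55 113.27
```

```text
CLICK
16.0 j 0.032 tz 0.164 f -2.4 2.0 4.5
16.3 j 0.072 tz 0.166 f -2.7 1.5 4.5
16.6 j 0.112 tz 0.149 f -1.7 0.5 5.2
16.9 j 0.152 tz 0.155 f -1.1 0.1 5.2
17.2 j 0.191 tz 0.153 f -0.9 -0.4 5.4
17.5 j 0.232 tz 0.153 f -0.4 -0.7 4.9
17.8 j 0.272 tz 0.151 f 0.2 -1.4 5.1
18.1 j 0.311 tz 0.158 f -0.3 -0.9 4.8
18.4 j 0.351 tz 0.151 f -0.0 -1.0 5.1
18.7 j 0.391 tz 0.149 f 0.1 -1.0 5.1
19.0 j 0.431 tz 0.169 f -0.2 -0.6 5.1
19.3 j 0.471 tz 0.154 f 0.3 -0.9 4.9
19.6 j 0.511 tz 0.152 f 0.1 -0.8 5.1
19.9 j 0.551 tz 0.177 f 0.1 -0.8 5.2
20.2 j 0.591 tz 0.161 f -0.1 -0.7 5.3
20.5 j 0.631 tz 0.150 f -0.0 -0.4 4.7
20.8 j 0.671 tz 0.162 f 0.0 -0.3 5.1
21.1 j 0.711 tz 0.173 f -0.4 -0.7 5.9
21.4 j 0.751 tz 0.150 f -0.2 -0.6 5.7
21.7 j 0.791 tz 0.145 f -0.5 -0.6 5.3
22.0 j 0.830 tz 0.141 f -0.3 -0.4 5.5
22.3 j 0.870 tz 0.167 f -0.5 0.1 5.2
22.6 j 0.910 tz 0.169 f -0.1 -0.5 5.2
22.9 j 0.950 tz 0.168 f -0.4 -0.4 4.8
23.2 j 0.990 tz 0.170 f -0.4 -0.3 5.2
23.5 j 1.030 tz 0.150 f -0.5 -0.4 5.3
23.8 j 1.070 tz 0.158 f 0.2 -0.3 5.6
24.1 j 1.110 tz 0.127 f -0.2 -0.7 5.4
24.4 j 1.150 tz 0.164 f -0.5 -0.4 5.3
24.7
[... 503 characters left out ...]
.190 f -0.3 0.1 5.5
28.9 j 1.750 tz 0.206 f -0.9 0.0 5.0
29.2 j 1.790 tz 0.201 f -0.5 -0.3 5.5
29.5 j 1.830 tz 0.226 f -0.2 -0.0 5.3
29.8 j 1.870 tz 0.229 f -0.6 0.0 5.0
30.1 j 1.910 tz 0.225 f -0.8 0.3 5.2
30.4 j 1.950 tz 0.256 f -0.5 0.2 5.2
30.7 j 1.990 tz 0.241 f -0.4 -0.1 5.4
31.0 j 2.030 tz 0.246 f -0.4 0.4 5.0
31.3 j 2.070 tz 0.238 f -0.7 0.1 5.0
31.6 j 2.110 tz 0.278 f -0.1 -0.3 5.3
31.9 j 2.150 tz 0.251 f -0.3 0.2 5.4
32.2 j 2.190 tz 0.276 f -0.3 0.3 5.0
32.5 j 2.230 tz 0.294 f -0.4 -0.2 4.9
32.8 j 2.270 tz 0.272 f -0.1 -0.0 5.4
33.1 j 2.310 tz 0.287 f -0.3 0.4 5.1
33.4 j 2.350 tz 0.263 f -0.5 0.0 5.2
33.7 j 2.390 tz 0.172 f -0.3 0.2 4.8
[582.97927464 112.53319658] 12.87199019632481
```

The click is clear: torque peaked at about 0.29 and fell to 0.17 N·m. I'll do a tiny 0.03 rad check, relax the spring, and release.

Run:
```python
from h import *
np.set_printoptions(precision=3,suppress=True)
def tz(n=10):
    o=[]
    for _ in range(n): o.append(robot.observe()["ft_torque"][2]); robot.wait(.01)
    return np.mean(o)
q=robot.observe()["joint_positions"].copy(); print(tz())
q[5]+=.03; robot.goto_joints(q); print("fwd",tz())
q[5]-=.10; robot.goto_joints(q); print("back",tz())
robot.gripper_to(60); s=robot.observe(); print(s["width"],s["contact_force"],s["ft_torque"])
p=s["tcp_pos"]; robot.line_to([p[0],p[1],185],rate=120)
robot.move_to([400,-250,230],Q(np.pi/2)); robot.wait(.3); print(robot.observe()["time"])
snap("end")
a=np.load("pics/top_end.npz")["p"]; b=np.load("pics/scene_end.npz")["p"]
A=cv2.resize(a[152:217,230:315,::-1],(400,306),interpolation=cv2.INTER_CUBIC);B=cv2.resize(b[175:230,215:295,::-1],(400,275),interpolation=cv2.INTER_CUBIC)
C=cv2.resize(a[:,:,::-1],(390,293)); C2=cv2.resize(b[:,:,::-1],(390,293))
o=np.zeros((600,800,3),np.uint8);o[:306,:400]=A;o[306:581,:400]=B;o[:293,405:795]=C;o[300:593,405:795]=C2
cv2.imwrite("pics/end.png",o)
```

```text
0.1988002499997092
fwd 0.15589432291862454
back 0.011883656475455816
60.24659965493255 [-0.015 -0.339 -0.626] [-0.024  0.    -0.03 ]
37.65
```

View pics/end.png

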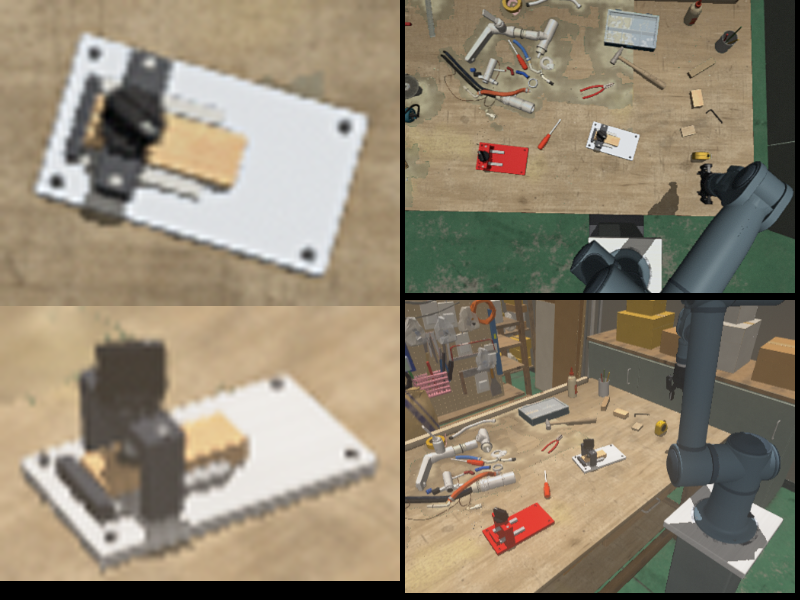

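The arm is clear, the bystanders are in place, and the foot is down on the board. I'll take one close look at the board-to-stop contact.

Run:
```python
from h import *
np.set_printoptions(precision=1,suppress=True)
a=np.load("pics/top_end.npz")["p"]; b=np.load("pics/scene_end.npz")["p"]
o=np.zeros((500,800,3),np.uint8)
o[:,:395]=cv2.resize(a[160:200,240:272,::-1],(395,500),interpolation=cv2.INTER_CUBIC)
o[:,400:]=cv2.resize(b[198:230,217:243,::-1],(400,500),interpolation=cv2.INTER_CUBIC)
cv2.imwrite("pics/stop.png",o)
c,sn=np.cos(th),np.sin(th)
f=lambda x,y:(x/4.706+229.5,y/4.706+151.5)
for p in((247,138),(232,190)):
    w=ray("top",f(*p),31)[:2]-t0; print(np.array([[c,sn],[-sn,c]])@w)
```

```text
[ 17.2 -53.5]
[-21.1 -53.5]
```

View pics/stop.png

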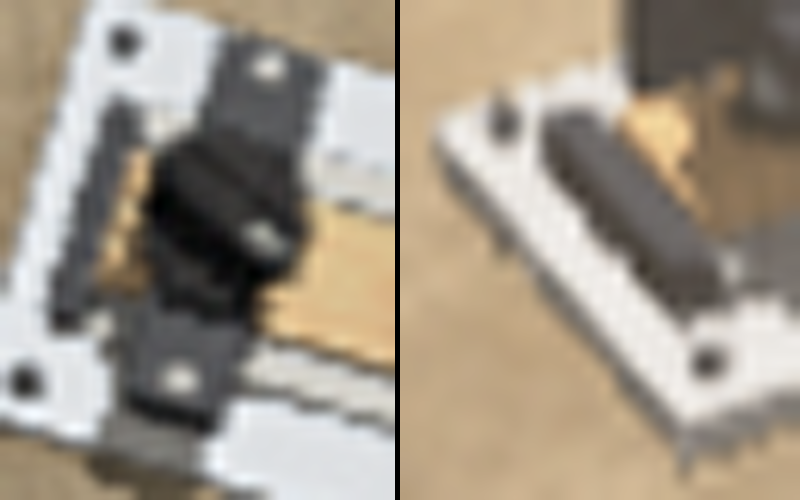

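The board's front end is tight against the dark stop with no gap visible in either view, at left (125,220) and right (650,170).

```bash
python3 -c "
from station import robot
print(robot.close_job())"
```

```text
the job is handed in; nothing more can be done
None
```

The board is home against the stop and clamped, with the knob turned clockwise to its first click and released; the things around look undisturbed, and the job was handed in at about 38 s.

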